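# Load the jewellery polisher, screw its lid down and start it

### The job

Polish the copper pendant: take it from the velvet tray, set it down inside the polisher's white pot, then swing the pot's lid fully shut and screw the black cap on the lid clockwise until it is tight. Last, turn the red start dial clockwise until it clicks over to the green mark. Leave the silver pendants and the other things on the bench where they are.

Things in the scene. Friction and masses are not known exactly. Their poses are not given: they have to be found in the camera images.
- machine: Polisher, fixed to the bench: grey base 160 (x) x 290 (y) x 50 mm high; origin at the centre of its underside, z up. A white open pot stands on it centred at y -75 mm (outer diameter 88, inner 80, rim 95 mm above the bench); a blue control tower, 100 x 90 mm, top 85 mm above the bench, is centred at y +85 mm. The lid's hinge is on the machine's -y side of the pot.
- pot_floor (a point): Centre of the pot's inner floor, 40 mm below the rim
- pot_rim (a point): Centre of the pot's mouth, at rim height
- lid_hinge (a point): Point on the lid's hinge axis, at rim height, 66 mm to the machine's -y side of the pot's centre; the axis runs along the machine's x
- lid_tab (a point): Point on the outer face of the lid's tab (top face when shut), 127 mm from the hinge. The tab is 36 mm wide, 8 mm thick, and ends 137 mm from the hinge. Its frame turns with the lid: y points from hinge to tab, z out of the outer face. The lid is a grey disc of radius 48 and 8 mm thick, centred 66 mm from the hinge, its lower face at hinge height when shut.
- lid (a joint): Lid angle: 0 = shut, level on the rim; grows as it opens (1.57 = upright, up to 2.0 leaning back away from the pot). The hinge is stiff (about 0.25 N m) and the lid stays where it is left.
- cap_top (a point): Centre of the top of the black ribbed screw cap that turns in the lid, carried by it: 54 mm diameter, 28 mm tall above the lid's outer face, centred over the pot when the lid is shut. z points along its axis, out of the lid
- cap (a joint): Turn of the cap in the lid: 0 = fully loose, grows clockwise (seen from above the shut lid) to the stop at 2.6 = tight, where the white line on the cap points along the white line on the tab. It turns against about 0.12 N m; more than one grasp is needed
- dial_top (a point): Centre of the top of the red grip bar of the start dial: 42 long, 15 wide, 32 mm tall; bar runs along this frame's x, its white line at the -x end. It stands on a black disc of 48 mm diameter and 8 mm high on top of the tower; bar top 123 mm above the bench; turns about the vertical
- dial (a joint): Dial angle: 0 = stopped, white line to the white dot, bar along the machine's x; grows clockwise from above to 1.3 = running, white line to the green dot. A sprung detent (up to about 0.12 N m) pushes it back before 0.65 and clicks it onward past 0.65
- tray: Fixed dark-blue velvet tray, 130 x 230 mm, floor 5 mm above the bench, wooden rim 10 mm high; the three pendants lie in it in a row along its y, 70 mm apart, in any order; origin at the centre of its underside
- copper: The reddish copper pendant: a round boss 26 mm across and 16 mm tall (straight-sided up to 12 mm), with a small flat hanging loop 7 mm beyond its edge on its +x side; 40 g; origin at the centre of its underside, z up
- silver_a: A silver-grey pendant: a round boss 26 mm across and 16 mm tall (straight-sided up to 12 mm), with a small flat hanging loop 7 mm beyond its edge on its +x side; 40 g; origin at the centre of its underside, z up; to be left
- silver_b: Another silver-grey pendant: a round boss 26 mm across and 16 mm tall (straight-sided up to 12 mm), with a small flat hanging loop 7 mm beyond its edge on its +x side; 40 g; origin at the centre of its underside, z up; to be left
- bottle: Orange drinking bottle, 72 mm diameter, 215 mm tall, loose; origin at the centre of its underside
- creamjar: White cream jar, 72 mm diameter, 62 mm tall, loose; not part of the job
- cup: White cup, 80 mm rim, 85 mm tall, loose
- taperoll: Cardboard-brown roll of tape lying flat, 80 mm outer diameter, 24 mm high, loose
- screwdriver: Screwdriver with blue handle, 160 mm long along its x, lying on the bench, loose

How it is judged:
On the way, in this order (a step that is already met when the one before it is completed fails the run):
1. the copper pendant lies in the pot, let go, with the lid still open (horizontal distance between copper and pot_floor below 0.04 m and z of copper in the frame of pot_floor between -0.006 and 0.03 m and contact force between the fingers and copper below 0.1 N and linear speed of copper below 0.03 m/s and value of joint lid above 0.3 rad), for 0.2 s.
2. the lid is fully shut (value of joint lid below 0.05 rad), for 0.2 s.
3. the cap is screwed tight, to its stop (value of joint cap above 2.45 rad), for 0.2 s.
4. the start dial has clicked over to running (value of joint dial above 1.15 rad), for 0.2 s.
At the end, for the whole second after the job is handed in: The copper pendant rests in the pot (within 40 mm of its axis, on the floor), the lid is shut (within 0.05 rad), the cap is tight (turned past 2.45 of its 2.6 rad) and the dial stands at running (past 1.15 of 1.3 rad) (horizontal distance between copper and pot_floor below 0.04 m and z of copper in the frame of pot_floor between -0.006 and 0.03 m and linear speed of copper below 0.02 m/s and value of joint lid below 0.05 rad and value of joint cap above 2.45 rad and value of joint dial above 1.15 rad); the robot touches nothing.
It fails at once if another thing on the bench is displaced (more than 30 mm; silver pendants 20 mm) (distance of any of bottle, creamjar, cup, taperoll, screwdriver from where it was at the start of the episode above 0.03 m or distance of any of silver_a, silver_b from where it was at the start of the episode above 0.02 m).
It also fails if it takes over 72 s, if anything falls off the work surface, if the arm or the gripper's body presses on something with over 40 N, if the wrist force passes 120 N, or if a joint passes its speed limit or range.

### The arm

A 7-joint arm with a two-finger parallel gripper is mounted at the origin on the work surface. World frame = base frame: x ahead of the robot, y to its left, z up, the work surface at z = 0. Lengths are in m, angles in rad, forces in N, time in s.
With the tool pointing down it reaches from about 0.425 to 0.925 m from the base axis. Payload 6.8 kg.
Tool frame: the origin (TCP) lies on the centre line of the jaws, within the pads' length; the fingertips stand 14 mm ahead of it and the grasp point (between the pads) lies 5 mm behind it (r.tips_ahead is the distance from the TCP to the fingertips, in m); z points along the fingers, y is the line along which they close (so a half turn about z gives the same grasp; the last joint's range is limited). The gripper opens to 85 mm and grips with 20 to 120 N. Pads are 22 mm wide; open, the fingers measure 114 mm over their backs; the gripper's body (76 mm by 85 mm) begins 54 mm behind the grasp point. The pads swing forward as they close: fully open they stand 13 mm farther back than shut.
Start: joints at [-1.259, 0.477, 0.022, 1.555, -0.011, 1.109, -0.083], TCP at [0.275, 0.616, 0.245] pointing down, gripper open.
Joint ranges: [-2.96, 2.96], [-0.34, 2.1], [-1.41, 1.46], [0.24, 2.44], [-1.37, 4.51], [0.17, 1.92], [-2.96, 2.96]. Speed limits (rad/s): [2.39, 2.39, 3.14, 3.14, 3.14, 3.14, 3.14].

### API

Orientations are given as a rotation vector (axis times angle).
In Python, from bench import r, eyes gives the robot as it stands.
- The arm moves only by the tool step_arm, never from a script. Its argument "rows" is a list of rows, each a list of 6 numbers: the shift along the world's x, y, z in units of 60 cm (1.0 is 60 cm), then the turn, a rotation vector about the world's x, y, z in units of pi rad (1.0 is pi rad). In form: [[x, y, z, rx, ry, rz], ...]. A call has 1 to 5 rows; each row is the pose to reach, as a shift and turn from the pose commanded when the call began, turning the shorter way round; what a row does not reach only later rows make up. A row lasts 1/12 s, in which the tool goes at most 41.7 mm and 7.16 degrees, less where a joint would pass 70% of its speed; a pose out of reach is approached as far as the arm can. A call with a number of a shift or a turn outside -1 to 1 is refused whole. A call with a gripper value outside its range is refused whole. "jaw" is the closure, from 0 (fully open) to 1 (shut), set as the call begins (left out, the last holds). The fingers move at their own pace and stop on an object; "squeeze" is the grip in N (left out, the last holds). Time passes only in rows, so rows that repeat a pose let the fingers close. It gives the time, the measured TCP pose, the force, the opening and the grip force at its end, in the units of the state.
- r.get_obs(): the state, without advancing time (a new reading comes with each control period).
- eyes.grab_frame(name): name is "scene" or "top"; returns the picture (420x560x3 uint8, red, green, blue); there is no depth.
- eyes.camera_info(name): a dict with "mtx" (3x3 intrinsics, pixels), "k1" (the pictures are not rectified: a ray, as slopes to the right and down, at radius r is drawn at 1 + k1 r^2 times it, then the intrinsics apply), "extrinsics" (4x4, takes a point from camera to world coordinates). Camera axes: x right, y down, z forward; pixel columns grow to the right and rows downward; lengths in m; the calibration is good to about 2 mm. A picture is of the moment at which its call begins. camera_info takes no time and is no camera call.
- r.hand_in(): hands the job in; it is judged then, once.
The state is a dict: "clock": time; "joints": joint angles; "qvel": joint speeds; "tau": joint torques, N m; "tcp_pos": TCP position; "orientation": TCP orientation; "contact_force": force on the tool from outside, world axes, zero at the start; "moment": the same for the moment, N m; "grip_width": finger opening in m; "gripper_force": force on a finger pad.
Only numpy, scipy, OpenCV 4.12 (cv2) and the standard library are available. Lean on these libraries where they do the work, as an engineer would, in place of code of your own. Each camera call takes 0.05 s, during which the arm holds its last target. There are 200 camera calls.

## Working session

There is one attempt and no reset: what is moved stays moved. The work goes in short steps, Python scripts to look and compute and a tool call to move; the robot and the scene stay as the last step left them, time stands still between calls to the robot, and variables do not carry over. Pictures are saved under pics/ and viewed, at most 10 in all, crops included, and the job is handed in when it is done.

Besides the shell and the picture viewer there is one more tool, called after "Emit:" as name(argument=value, ...) on one line, values as JSON. step_arm: Moves the arm, as the interface text tells. Shifts and turns lie within -1 to 1; 1 stands for 60 cm of shift or pi rad of turn. Its arguments: {"type":"object","properties":{"rows":{"type":"array"},"jaw":{"type":"number"},"squeeze":{"type":"number"}},"required":["rows"]}

```bash
ls; mkdir -p pics
cat > h.py <<'E'
import numpy as np, cv2
from bench import r, eyes
from scipy.spatial.transform import Rotation as R
def ray(cam,u,v):
    c=eyes.camera_info(cam); K=np.array(c["mtx"]); k=c["k1"]; T=np.array(c["extrinsics"])
    d=np.linalg.solve(K,[u,v,1.])[:2]; s=d.copy()
    for _ in range(30): s=d/(1+k*(s@s))
    return T[:3,3], T[:3,:3]@np.array([s[0],s[1],1.])
def onz(cam,u,v,z):
    o,d=ray(cam,u,v); return o+d*(z-o[2])/d[2]
def tri(p):
    A=np.zeros((3,3));b=np.zeros(3)
    L=[ray(*q) for q in p]
    for o,d in L:
        d=d/np.linalg.norm(d);P=np.eye(3)-np.outer(d,d);A+=P;b+=P@o
    x=np.linalg.solve(A,b)
    return x,[np.linalg.norm(np.cross(x-o,d/np.linalg.norm(d))) for o,d in L]
def proj(cam,X):
    c=eyes.camera_info(cam); K=np.array(c["mtx"]); T=np.array(c["extrinsics"])
    p=T[:3,:3].T@(np.array(X)-T[:3,3]); s=p[:2]/p[2]; s=s*(1+c["k1"]*(s@s)); return (K@[s[0],s[1],1])[:2]
def shot(cam,name,crop=None,f=1):
    im=cv2.cvtColor(eyes.grab_frame(cam),cv2.COLOR_RGB2BGR)
    if crop: u0,v0,u1,v1=crop; im=im[v0:v1,u0:u1]
    im=cv2.resize(im,None,fx=f,fy=f,interpolation=cv2.INTER_CUBIC); cv2.imwrite(f"pics/{name}.png",im)
E
python3 - <<'E'
from h import *
shot("scene","s0",f=1.42); shot("top","t0",f=1.42)
for c in("scene","top"): print(eyes.camera_info(c))
print(r.get_obs())
E
```

```text
pics
{'mtx': array([[409.02718417,   0.        , 280.12386554],
       [  0.        , 409.02718417, 205.92309367],
       [  0.        ,   0.        ,   1.        ]]), 'k1': -0.007500585602133157, 'extrinsics': array([[-0.44888047,  0.7212484 , -0.52754816,  1.15215008],
       [ 0.8934655 ,  0.35232972, -0.27853754,  0.25949846],
       [-0.01502386, -0.59637614, -0.8025645 ,  0.93901788],
       [ 0.        ,  0.        ,  0.        ,  1.        ]])}
{'mtx': array([[492.22694919,   0.        , 275.30787552],
       [  0.        , 492.22694919, 208.14500919],
       [  0.        ,   0.        ,   1.        ]]), 'k1': -0.05156957006301858, 'extrinsics': array([[-0.00247636, -0.99638512,  0.08491498,  0.5104516 ],
       [-0.99995906,  0.00320639,  0.00846186, -0.03113038],
       [-0.00870354, -0.08489055, -0.99635227,  1.59249448],
       [ 0.        ,  0.        ,  0.        ,  1.        ]])}
{'clock': 0.1, 'joints': array([-1.25907601,  0.47773464,  0.0223651 ,  1.55633893, -0.01151173,
        1.10926708, -0.08306351]), 'qvel': array([-0.00042313, -0.00257293, -0.00164699, -0.00239598, -0.00197391,
        0.00142848,  0.00038542]), 'tau': array([ 4.89784550e-03, -5.97760105e+01,  1.61383934e+00, -2.81954420e+01,
        1.27958728e-02,  5.02384908e-03, -1.72630183e-05]), 'tcp_pos': array([0.27494272, 0.61592473, 0.24441757]), 'orientation': array([-6.54525303e-01, -3.07242619e+00,  2.51992327e-03]), 'contact_force': array([-1.3147045 , -0.21109675,  0.26738541]), 'moment': array([-0.02790845, -0.03427813, -0.00443517]), 'gripper_force': 0.0, 'grip_width': 0.08544410128141741}
```

View pics/s0.png

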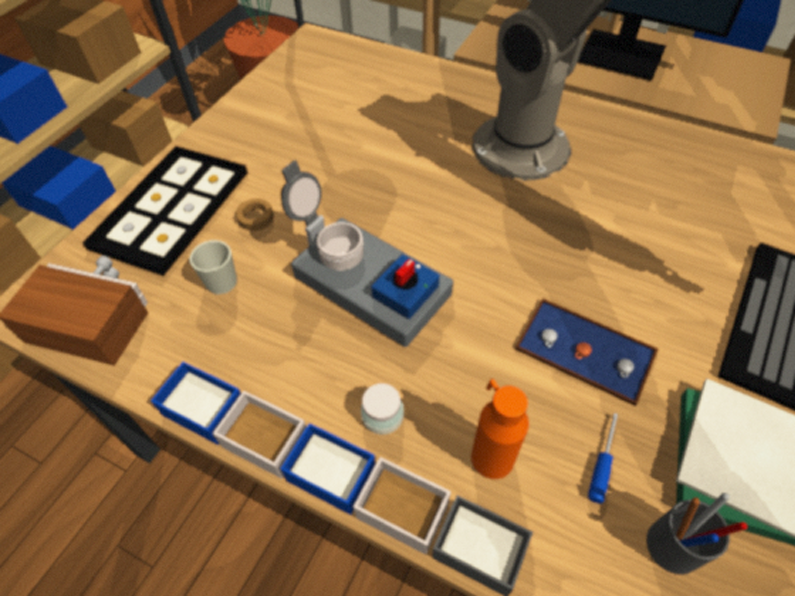

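View pics/t0.png

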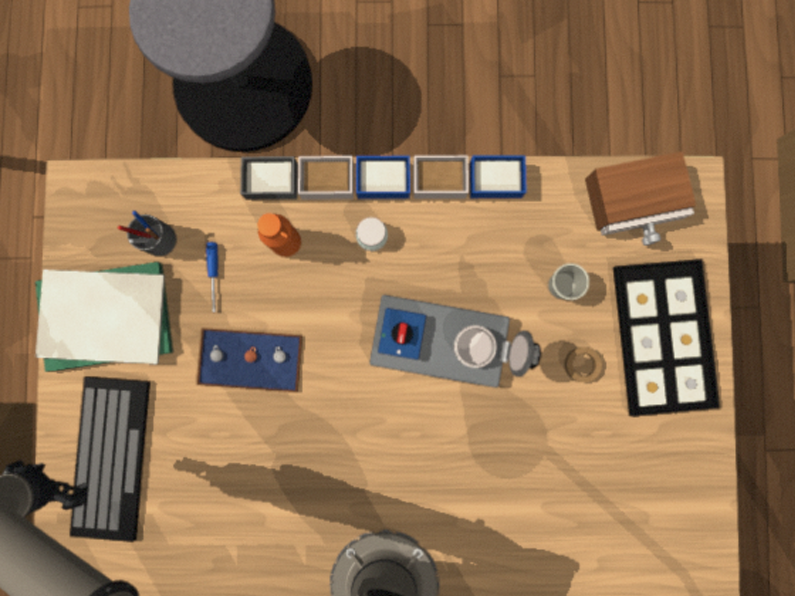

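The scene view shows the machine mid-table with its lid upright, and the tray with copper in the middle (scene 583,350; top 251,355, both scaled x1.42). Next I'll enlarge these areas.

Run:
```python
from h import *
s=cv2.cvtColor(eyes.grab_frame("scene"),cv2.COLOR_RGB2BGR);t=cv2.cvtColor(eyes.grab_frame("top"),cv2.COLOR_RGB2BGR)
z=lambda im,b:cv2.resize(im[b[1]:b[3],b[0]:b[2]],None,fx=4,fy=4,interpolation=cv2.INTER_CUBIC)
M=np.zeros((600,800,3),np.uint8)
a=z(s,(195,105,325,245));M[:560,:520]=a
cv2.imwrite("pics/a.png",M[:560,:520])
M[:]=0
b=z(t,(255,200,390,280));M[:320,:540]=b
c=z(t,(135,225,215,280));M[330:550,:320]=c
d=z(s,(360,205,470,290))[:,:];M[330-70:600,330:770][:d.shape[0]]=d
M[:320,:540]=b
cv2.imwrite("pics/b.png",M)
# copper blobs
for n,im,bx in(("scene",s,(360,205,470,290)),("top",t,(135,225,215,280))):
    q=im.astype(int);B,G,Rr=q[...,0],q[...,1],q[...,2]
    m=np.zeros(B.shape,bool);m[bx[1]+5:bx[3],bx[0]:bx[2]]=1
    k=((Rr>G+50)&(Rr>B+40)&m); n_,l,st,ce=cv2.connectedComponentsWithStats(k.astype(np.uint8))
    print(n,[(s_[:5],c_) for s_,c_ in zip(st[1:],ce[1:]) if s_[4]>15])
```

```text
scene [(array([360, 210,  20,  25, 129], dtype=int32), array([365.5503876, 220.4496124])), (array([429, 210,  41,  71, 814], dtype=int32), array([455.02825553, 234.08845209])), (array([405, 242,  12,  11,  92], dtype=int32), array([410.2173913 , 246.52173913])), (array([360, 247,  36,  25, 117], dtype=int32), array([375.8034188 , 257.96581197])), (array([360, 264,  16,  26, 270], dtype=int32), array([365.85925926, 279.29259259])), (array([396, 268,  29,  22, 173], dtype=int32), array([408.42196532, 279.83236994])), (array([378, 270,  13,  14,  40], dtype=int32), array([383.925, 276.6  ])), (array([387, 274,  13,  13,  39], dtype=int32), array([393.97435897, 279.35897436])), (array([415, 276,   9,   8,  26], dtype=int32), array([419.23076923, 278.88461538]))]
top [(array([173, 245,   7,   9,  45], dtype=int32), array([175.88888889, 250.04444444]))]
```

View pics/a.png

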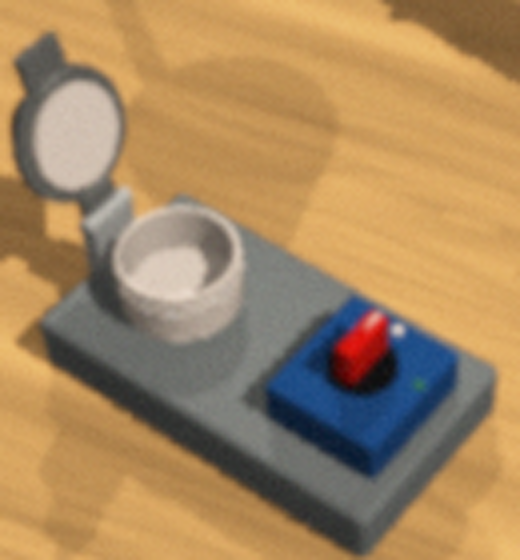

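View pics/b.png

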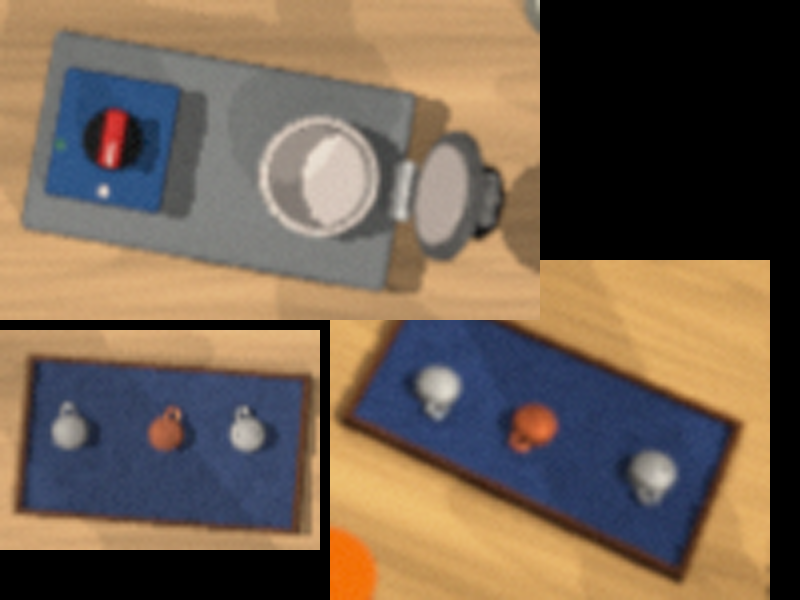

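The machine is yawed slightly, with the pot on the right in the top view (rim centre crop 319,176). The dial's white line points to the white dot (disc 113,138). The copper boss is at top crop (166,104) and scene crop (204,166), with its loop pointing away from the robot.

```bash
cat >> h.py <<'E'
def px(cam,U,V,u0,v0,f=4): return (cam,(U+.5)/f-.5+u0,(V+.5)/f-.5+v0)
E
python3 - <<'E'
from h import *
S=lambda U,V:px("scene",U,V,195,105); T=lambda U,V:px("top",U,V,255,200)
print("rim",tri([S(178,257),T(319.5,176)]))
print("rim z.095",onz(*S(178,257),.095),onz(*T(319.5,176),.095))
print("copper",tri([px("scene",204,166,360,205),px("top",166,104,135,225)]), onz(*px("top",166,104,135,225),.015),onz(*px("scene",204,166,360,205),.013))
print("loop",onz(*px("top",174,84,135,225),.008))
tw=[(68,68),(181,88),(162,213),(46,193)]
P=np.array([onz(*T(*p),.085) for p in tw]);print("tower",P[:,:2],P.mean(0))
P=np.array([onz(*T(*p),.05) for p in [(60,30),(415,95),(385,290),(22,228)]]);print("base",P[:,:2],P.mean(0))
print("disc",onz(*T(113,138),.093))
print("tower tri far corner",tri([S(355,297),T(162,213)]),tri([S(458,350),T(46,193)]))
print("lid disc c",tri([S(72,133),T(445,195)]), "tabend",tri([S(36,55),T(490,200)]))
print("dots",onz(*T(103,190),.085),onz(*T(60,145),.085), "bar",onz(*T(114,112),.123),onz(*T(110,165),.12))
for n,u,v in(("bottle",272/1.42,222/1.42),("cup",570/1.42,283/1.42),("jar",371/1.42,233/1.42),("tape",583/1.42,364/1.42)): print(n,onz("top",u,v,.05))
E
```

```text
rim (array([ 0.52883666, -0.19730036,  0.08834853]), [np.float64(0.0013921710416030218), np.float64(0.0013921710416030931)])
rim z.095 [ 0.5331351  -0.19245836  0.095     ] [ 0.5294386  -0.19777989  0.095     ]
copper (array([0.5089515 , 0.30284552, 0.0099471 ]), [np.float64(0.0011319393569275706), np.float64(0.0011319393569275101)]) [0.50920916 0.30065545 0.015     ] [0.51065545 0.3037899  0.013     ]
loop [0.52526628 0.29585201 0.008     ]
tower [[ 0.6128414  -0.00695759]
 [ 0.5972097  -0.093546  ]
 [ 0.50178389 -0.07844594]
 [ 0.51722931  0.01002312]] [ 0.55726607 -0.0422316   0.085     ]
base [[ 6.45190201e-01 -1.58866412e-04]
 [ 5.93123062e-01 -2.78506692e-01]
 [ 4.41260963e-01 -2.52787306e-01]
 [ 4.90184411e-01  2.97414418e-02]] [ 0.54243966 -0.12542786  0.05      ]
disc [ 0.55880699 -0.04123304  0.093     ]
tower tri far corner (array([ 0.50041868, -0.07585351,  0.07795161]), [np.float64(0.0031088442696120973), np.float64(0.003108844269612128)]) (array([0.51677408, 0.01108042, 0.08551815]), [np.float64(0.001162917816799639), np.float64(0.0011629178167996308)])
lid disc c (array([ 0.51404495, -0.2809546 ,  0.15877139]), [np.float64(0.0009020607563019415), np.float64(0.0009020607563020008)]) tabend (array([ 0.51004798, -0.30181875,  0.21687102]), [np.float64(0.0013071144069641354), np.float64(0.0013071144069642605)])
dots [ 0.51940592 -0.0335068   0.085     ] [ 0.55382536 -0.00072666  0.085     ] bar [ 0.57723511 -0.04184932  0.123     ] [ 0.53779909 -0.03873762  0.12      ]
bottle [0.80837716 0.24834606 0.05      ]
cup [ 0.66864153 -0.41580265  0.05      ]
jar [0.78230359 0.02615408 0.05      ]
tape [ 0.48938189 -0.44040297  0.05      ]
```

Emit:
step_arm(rows=[[0.195, -0.262, -0.1, 0, 0, 0], [0.195, -0.262, -0.1, 0, 0, 0], [0.195, -0.262, -0.1, 0, 0, 0], [0.195, -0.262, -0.1, 0, 0, 0], [0.195, -0.262, -0.1, 0, 0, 0]], jaw=0.45, squeeze=40)

```text
clock: 0.62
tcp_pos: [0.3933, 0.4568, 0.1846]
orientation: [0.656, 3.072, -0.001]
contact_force: [0.9, -0.1, -0.2]
grip_width: 0.0468
gripper_force: 0.0
```

Emit:
step_arm(rows=[[0.195, -0.262, -0.1, 0, 0, 0], [0.195, -0.262, -0.1, 0, 0, 0], [0.195, -0.262, -0.1, 0, 0, 0], [0.195, -0.262, -0.1, 0, 0, 0], [0.195, -0.262, -0.1, 0, 0, 0]])

```text
clock: 1.03
tcp_pos: [0.5102, 0.2997, 0.1247]
orientation: [0.656, 3.072, -0.001]
contact_force: [-0.3, 1.5, -0.6]
grip_width: 0.047
gripper_force: 0.0
```

Emit:
step_arm(rows=[[0, 0, 0, 0, 0, 0], [0, 0, 0, 0, 0, 0]])

```text
clock: 1.2
tcp_pos: [0.5104, 0.2987, 0.1245]
orientation: [-0.663, -3.07, 0.003]
contact_force: [-0.4, 0.5, -0.3]
grip_width: 0.0469
gripper_force: 0.0
```

Emit:
step_arm(rows=[[-0.001, 0.005, -0.04, 0, 0, 0], [-0.001, 0.005, -0.08, 0, 0, 0], [-0.001, 0.005, -0.12, 0, 0, 0], [-0.001, 0.005, -0.15, 0, 0, 0], [-0.001, 0.005, -0.167, 0, 0, 0]])

```text
clock: 1.62
tcp_pos: [0.5065, 0.3064, 0.0232]
orientation: [-0.65, -3.071, 0.001]
contact_force: [-0.2, -1.0, 0.2]
grip_width: 0.0471
gripper_force: 0.0
```

Emit:
step_arm(rows=[[0, 0, 0, 0, 0, 0], [0, 0, 0, 0, 0, 0], [0, 0, 0, 0, 0, 0], [0, 0, 0, 0, 0, 0], [0, 0, 0, 0, 0, 0]], jaw=1)

```text
clock: 2.03
tcp_pos: [0.5091, 0.3056, 0.0263]
orientation: [0.654, 3.071, 0.002]
contact_force: [-0.1, -0.5, -0.5]
grip_width: 0.0233
gripper_force: 39.2
```

Emit:
step_arm(rows=[[0, 0, 0.04, 0, 0, 0], [0, 0, 0.08, 0, 0, 0], [0, 0, 0.14, 0, 0, 0], [0, 0, 0.2, 0, 0, 0], [0, 0, 0.25, 0, 0, 0]])

```text
clock: 2.45
tcp_pos: [0.509, 0.3052, 0.1783]
orientation: [0.655, 3.071, 0.003]
contact_force: [-0.2, 0.5, -1.1]
grip_width: 0.0232
gripper_force: 39.4
```

Run:
```python
from h import *
o=r.get_obs(); print(o["tcp_pos"],o["grip_width"],o["gripper_force"],r.tips_ahead,o["joints"])
p=o["tcp_pos"]; out=[]
for c in("scene","top"):
    u,v=proj(c,p).astype(int); u=max(60,min(500,u)); v=max(60,min(360,v)); im=cv2.cvtColor(eyes.grab_frame(c),cv2.COLOR_RGB2BGR)[v-60:v+60,u-60:u+60]
    print(c,u,v); out.append(cv2.resize(im,(400,400),interpolation=cv2.INTER_CUBIC))
cv2.imwrite("pics/c.png",np.hstack(out))
```

```text
[0.50895323 0.30515199 0.17829749] 0.023169792687544332 39.389965359223424 0.014 [-0.71975515  0.41378787  0.09620738  1.82827593 -0.04946353  0.89936672
  0.54973956]
scene 428 208
top 162 250
```

View pics/c.png

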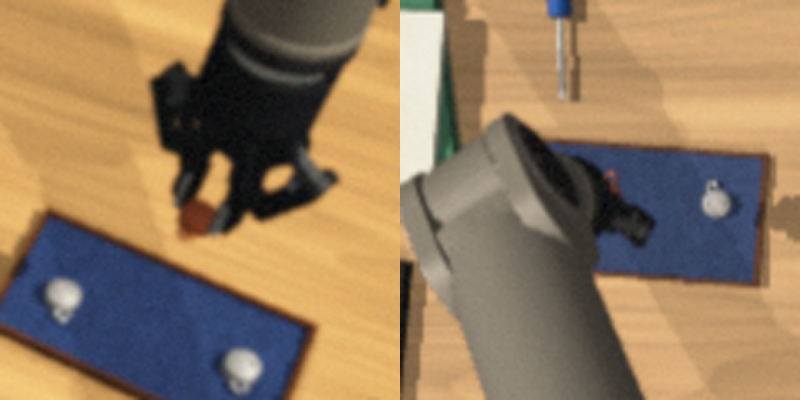

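Emit:
step_arm(rows=[[0.011, -0.279, 0.012, 0, 0, 0], [0.011, -0.279, 0.012, 0, 0, 0], [0.011, -0.279, 0.012, 0, 0, 0], [0.011, -0.279, 0.012, 0, 0, 0], [0.011, -0.279, 0.012, 0, 0, 0]])

```text
clock: 2.97
tcp_pos: [0.5153, 0.1274, 0.1825]
orientation: [0.672, 3.068, -0.007]
contact_force: [-0.7, -0.9, -0.9]
grip_width: 0.0234
gripper_force: 39.4
```

Emit:
step_arm(rows=[[0.011, -0.279, 0.012, 0, 0, 0], [0.011, -0.279, 0.012, 0, 0, 0], [0.011, -0.279, 0.012, 0, 0, 0], [0.011, -0.279, 0.012, 0, 0, 0], [0.011, -0.279, 0.012, 0, 0, 0]])

```text
clock: 3.38
tcp_pos: [0.5212, -0.0395, 0.19]
orientation: [0.673, 3.067, -0.006]
contact_force: [0.3, -1.0, -0.8]
grip_width: 0.0234
gripper_force: 39.5
```

Emit:
step_arm(rows=[[0.011, -0.279, 0.012, 0, 0, 0], [0.011, -0.279, 0.012, 0, 0, 0], [0.011, -0.279, 0.012, 0, 0, 0], [0.011, -0.279, 0.012, 0, 0, 0], [0.011, -0.279, 0.012, 0, 0, 0]])

```text
clock: 3.8
tcp_pos: [0.527, -0.2069, 0.1975]
orientation: [0.672, 3.066, -0.008]
contact_force: [0.3, -2.0, -0.6]
grip_width: 0.0231
gripper_force: 39.5
```

Emit:
step_arm(rows=[[0, 0, 0, 0, 0, 0], [0, 0, 0, 0, 0, 0], [0, 0, 0, 0, 0, 0]])

```text
clock: 4.05
tcp_pos: [0.5284, -0.1953, 0.1963]
orientation: [-0.651, -3.073, -0.001]
contact_force: [0.1, 0.7, -0.7]
grip_width: 0.0235
gripper_force: 39.5
```

Emit:
step_arm(rows=[[0.001, -0.004, -0.05, 0, 0, 0], [0.001, -0.004, -0.09, 0, 0, 0], [0.001, -0.004, -0.13, 0, 0, 0], [0.001, -0.004, -0.165, 0, 0, 0], [0.001, -0.004, -0.195, 0, 0, 0]])

```text
clock: 4.47
tcp_pos: [0.5287, -0.1971, 0.0781]
orientation: [-0.649, -3.072, -0.002]
contact_force: [-0.2, 1.0, -0.1]
grip_width: 0.0233
gripper_force: 39.5
```

Emit:
step_arm(rows=[[0, 0, 0, 0, 0, 0], [0, 0, 0, 0, 0, 0]])

```text
clock: 4.63
tcp_pos: [0.5288, -0.1979, 0.0793]
orientation: [-0.651, -3.071, -0.001]
contact_force: [1.1, -0.2, -0.4]
grip_width: 0.023
gripper_force: 39.8
```

Emit:
step_arm(rows=[[0, 0, -0.005, 0, 0, 0], [0, 0, -0.005, 0, 0, 0]])

```text
clock: 4.8
tcp_pos: [0.5295, -0.1991, 0.0775]
orientation: [0.653, 3.072, 0.0]
contact_force: [-0.5, 0.3, 0.1]
grip_width: 0.0233
gripper_force: 39.7
```

Emit:
step_arm(rows=[[0, 0, 0, 0, 0, 0], [0, 0, 0, 0, 0, 0], [0, 0, 0, 0, 0, 0], [0, 0, 0, 0, 0, 0], [0, 0, 0, 0, 0, 0]], jaw=0.56)

```text
clock: 5.22
tcp_pos: [0.529, -0.1997, 0.077]
orientation: [0.655, 3.072, 0.0]
contact_force: [-0.0, -0.3, -0.1]
grip_width: 0.0375
gripper_force: 0.0
```

Emit:
step_arm(rows=[[0, 0, 0.06, 0, 0, 0], [0, 0, 0.12, 0, 0, 0], [0, 0, 0.18, 0, 0, 0], [0, 0, 0.24, 0, 0, 0], [0, 0, 0.3, 0, 0, 0]])

```text
clock: 5.63
tcp_pos: [0.5284, -0.1997, 0.2585]
orientation: [-0.655, -3.072, 0.0]
contact_force: [1.5, -0.1, 0.1]
grip_width: 0.0376
gripper_force: 0.0
```

Run:
```python
from h import *
o=r.get_obs(); print(o["tcp_pos"],o["orientation"],o["joints"])
out=[]
for c in("scene","top"):
    u,v=proj(c,[.52,-.23,.1]).astype(int); im=cv2.cvtColor(eyes.grab_frame(c),cv2.COLOR_RGB2BGR)[v-60:v+60,u-60:u+60]
    print(c,u,v); out.append(cv2.resize(im,(400,400),interpolation=cv2.INTER_CUBIC))
cv2.imwrite("pics/d.png",np.hstack(out))
```

```text
[ 0.5284357  -0.19966528  0.2585303 ] [-6.55224762e-01 -3.07240703e+00  2.08254721e-05] [ 0.00709227  0.28728142  0.29983434  1.82497728 -0.09696304  1.04364402
  1.49479246]
scene 229 160
top 345 246
```

View pics/d.png

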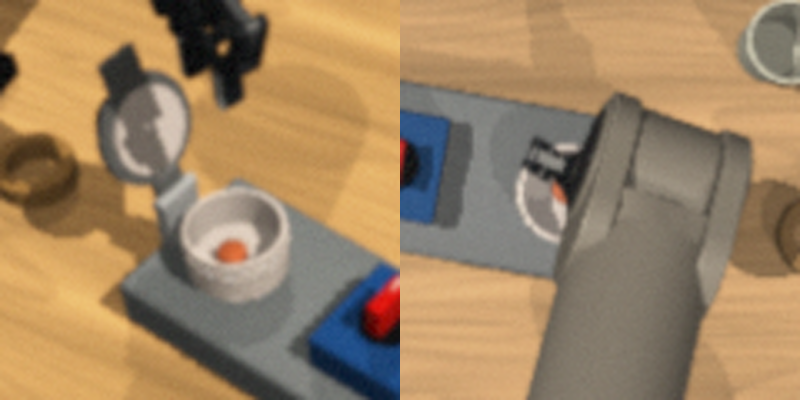

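Emit:
step_arm(rows=[[0, 0, 0.04, 0, 0, -0.19], [0, 0, 0.04, 0, 0, -0.19], [0, 0, 0.04, 0, 0, -0.19], [0, 0, 0.04, 0, 0, -0.19], [0, 0, 0.04, 0, 0, -0.19]], jaw=1)

```text
clock: 6.15
tcp_pos: [0.5286, -0.1995, 0.2802]
orientation: [-1.538, -2.739, 0.0]
contact_force: [-0.3, 0.2, 0.3]
grip_width: -0.0001
gripper_force: 0.0
```

Emit:
step_arm(rows=[[-0.049, -0.267, 0, 0, 0, -0.19], [-0.049, -0.267, 0, 0, 0, -0.19], [-0.049, -0.267, 0, 0, 0, -0.19], [-0.049, -0.267, 0, 0, 0, -0.19], [-0.049, -0.267, 0, 0, 0, -0.19]])

```text
clock: 6.57
tcp_pos: [0.4949, -0.3687, 0.2807]
orientation: [2.285, 2.152, -0.008]
contact_force: [-1.4, -1.1, 0.1]
grip_width: 0.0
gripper_force: 0.0
```

Emit:
step_arm(rows=[[0, 0, 0, 0, 0, -0.045], [0, 0, 0, 0, 0, -0.045], [0, 0, 0, 0, 0, -0.045], [0, 0, 0, 0, 0, -0.045]])

```text
clock: 6.9
tcp_pos: [0.4997, -0.3591, 0.2803]
orientation: [-2.411, -2.013, 0.0]
contact_force: [-0.3, 0.2, 0.2]
grip_width: 0.0003
gripper_force: 0.0
```

Run:
```python
from h import *
o=r.get_obs(); print(o["tcp_pos"],R.from_rotvec(o["orientation"]).as_matrix().round(3),o["joints"],o["grip_width"])
```

```text
[ 0.49970552 -0.35907882  0.28028283] [[ 0.179  0.984 -0.   ]
 [ 0.984 -0.179  0.   ]
 [ 0.    -0.001 -1.   ]] [ 0.06987427  0.39116639  0.60550538  1.69587756 -0.24229959  1.13097134
  0.56431114] 0.0002721455277331012
```

Emit:
step_arm(rows=[[0, 0, -0.04, 0, 0, 0], [0, 0, -0.08, 0, 0, 0], [0, 0, -0.102, 0, 0, 0], [0, 0, -0.102, 0, 0, 0]])

```text
clock: 7.23
tcp_pos: [0.4983, -0.3579, 0.2164]
orientation: [-2.41, -2.007, 0.003]
contact_force: [0.2, 0.5, 0.4]
grip_width: -0.0
gripper_force: 0.0
```

Emit:
step_arm(rows=[[0.006, 0.033, 0, 0, 0, 0], [0.012, 0.063, 0, 0, 0, 0], [0.015, 0.083, 0, 0, 0, 0], [0.018, 0.1, 0, 0, 0, 0], [0.02, 0.11, 0, 0, 0, 0]])

```text
clock: 7.65
tcp_pos: [0.5123, -0.2935, 0.2207]
orientation: [2.413, 2.008, 0.001]
contact_force: [0.3, -2.2, 2.3]
grip_width: -0.0001
gripper_force: 1.2
```

Run:
```python
from h import *
o=r.get_obs(); print(o["tcp_pos"],o["contact_force"])
out=[]
for c in("scene","top"):
    u,v=proj(c,[.52,-.23,.15]).astype(int); im=cv2.cvtColor(eyes.grab_frame(c),cv2.COLOR_RGB2BGR)[v-60:v+60,u-60:u+60]
    out.append(cv2.resize(im,(400,400),interpolation=cv2.INTER_CUBIC))
cv2.imwrite("pics/e.png",np.hstack(out))
```

```text
[ 0.51229456 -0.29345975  0.22067242] [ 0.3231103  -2.23837701  2.28381697]
```

View pics/e.png

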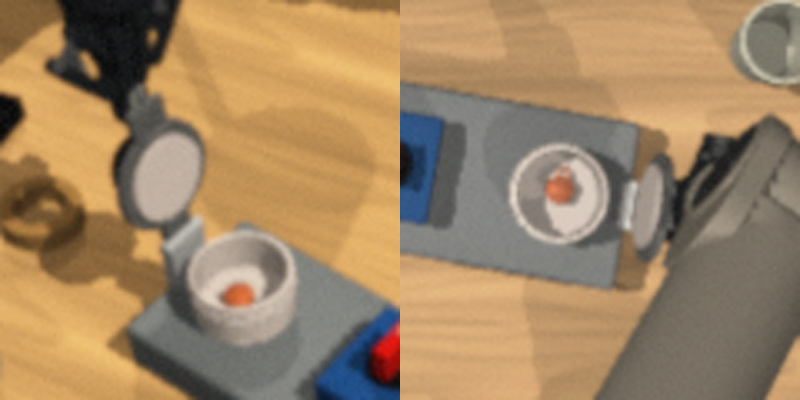

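Emit:
step_arm(rows=[[0.0036, 0.02, 0.008, 0, 0, 0], [0.0084, 0.046, 0.011, 0, 0, 0], [0.013, 0.07, 0.01, 0, 0, 0], [0.0177, 0.097, 0.0075, 0, 0, 0], [0.0226, 0.123, 0.0025, 0, 0, 0]])

```text
clock: 8.17
tcp_pos: [0.5246, -0.2208, 0.2211]
orientation: [2.418, 2.005, -0.001]
contact_force: [0.1, -2.3, -1.1]
grip_width: 0.0001
gripper_force: 0.9
```

Emit:
step_arm(rows=[[0.0045, 0.0246, -0.012, 0, 0, 0], [0.0087, 0.0475, -0.027, 0, 0, 0], [0.0123, 0.0672, -0.047, 0, 0, 0], [0.0156, 0.085, -0.0675, 0, 0, 0], [0.018, 0.098, -0.092, 0, 0, 0]])

```text
clock: 8.58
tcp_pos: [0.5362, -0.1596, 0.1649]
orientation: [-2.415, -2.008, -0.001]
contact_force: [0.2, -0.2, 1.4]
grip_width: 0.0002
gripper_force: 0.8
```

Emit:
step_arm(rows=[[0.002, 0.011, -0.026, 0, 0, 0], [0.003, 0.0164, -0.053, 0, 0, 0], [0.004, 0.021, -0.075, 0, 0, 0], [0.004, 0.021, -0.08, 0, 0, 0]])

```text
clock: 8.92
tcp_pos: [0.5381, -0.1469, 0.1167]
orientation: [-2.413, -2.007, 0.001]
contact_force: [-7.5, 6.4, 27.8]
grip_width: -0.0001
gripper_force: 13.6
```

Run:
```python
from h import *
o=r.get_obs(); print(o["tcp_pos"],o["contact_force"],o["clock"])
out=[]
for c in("scene","top"):
    u,v=proj(c,[.53,-.18,.11]).astype(int); im=cv2.cvtColor(eyes.grab_frame(c),cv2.COLOR_RGB2BGR)[v-60:v+60,u-60:u+60]
    print(u,v);out.append(cv2.resize(im,(400,400),interpolation=cv2.INTER_CUBIC))
cv2.imwrite("pics/f.png",np.hstack(out))
```

```text
[ 0.53812525 -0.14692584  0.11670395] [-7.47928853  6.42819171 27.78030289] 8.9167
243 165
329 243
```

View pics/f.png

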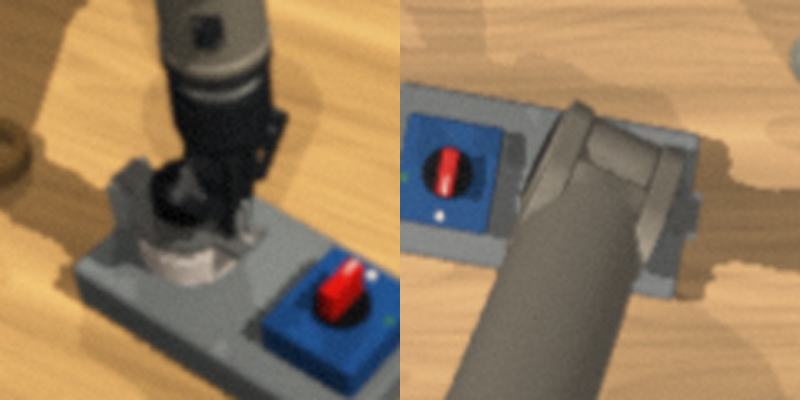

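Emit:
step_arm(rows=[[0, 0, 0, 0, 0, 0], [0, 0, 0, 0, 0, 0], [0, 0, 0.05, 0, 0, 0], [0, 0, 0.1, 0, 0, 0], [0, 0, 0.1, 0, 0, 0]])

```text
clock: 9.43
tcp_pos: [0.5411, -0.1498, 0.1825]
orientation: [2.413, 2.003, 0.008]
contact_force: [1.4, -1.4, -0.2]
grip_width: 0.0002
gripper_force: 0.0
```

Emit:
step_arm(rows=[[-0.008, -0.043, 0, 0, 0, 0], [-0.0155, -0.085, 0, 0, 0, 0], [-0.0155, -0.085, 0, 0, 0, 0], [-0.0155, -0.085, 0, 0, 0, 0], [-0.0155, -0.085, 0, 0, 0, 0]], jaw=0)

```text
clock: 9.85
tcp_pos: [0.5289, -0.199, 0.1774]
orientation: [-2.416, -2.007, -0.0]
contact_force: [-0.6, 0.7, 0.2]
grip_width: 0.0602
gripper_force: 0.0
```

Run:
```python
from h import *
o=r.get_obs(); print(o["tcp_pos"],o["contact_force"],o["clock"],o["joints"],o["grip_width"])
```

```text
[ 0.52892597 -0.19903018  0.17739099] [-0.55348232  0.65786318  0.19652932] 9.85 [-0.17131097  0.41271348  0.54055959  1.916195   -0.27064016  0.88504814
  0.32105501] 0.060198438200526234
```

Emit:
step_arm(rows=[[0, 0.001, 0, 0, 0, 0], [0, 0.001, 0, 0, 0, 0], [0, 0.001, 0, 0, 0, 0], [0, 0.001, 0, 0, 0, 0]])

```text
clock: 10.18
tcp_pos: [0.5292, -0.1983, 0.1777]
orientation: [-2.415, -2.009, -0.0]
contact_force: [0.7, 0.1, 0.7]
grip_width: 0.0853
gripper_force: 0.0
```

Emit:
step_arm(rows=[[0, 0, -0.025, 0, 0, 0], [0, 0, -0.05, 0, 0, 0], [0, 0, -0.075, 0, 0, 0], [0, 0, -0.095, 0, 0, 0], [0, 0, -0.095, 0, 0, 0]])

```text
clock: 10.6
tcp_pos: [0.5276, -0.1982, 0.1186]
orientation: [-2.413, -2.006, 0.004]
contact_force: [-0.7, -0.7, 0.5]
grip_width: 0.0858
gripper_force: 0.0
```

Emit:
step_arm(rows=[[0, 0, 0, 0, 0, 0], [0, 0, 0, 0, 0, 0], [0, 0, 0, 0, 0, 0], [0, 0, 0, 0, 0, 0], [0, 0, 0, 0, 0, 0]], jaw=1, squeeze=60)

```text
clock: 11.02
tcp_pos: [0.5295, -0.1992, 0.1221]
orientation: [2.416, 2.007, 0.002]
contact_force: [-1.2, 0.6, 5.9]
grip_width: 0.0522
gripper_force: 61.8
```

Emit:
step_arm(rows=[[0, 0, 0.002, 0, 0, -0.038], [0, 0, 0.002, 0, 0, -0.076], [0, 0, 0.002, 0, 0, -0.114], [0, 0, 0.002, 0, 0, -0.152], [0, 0, 0.002, 0, 0, -0.19]])

```text
clock: 11.43
tcp_pos: [0.529, -0.1991, 0.1226]
orientation: [2.903, 1.2, 0.001]
contact_force: [-1.7, -0.2, -1.2]
grip_width: 0.052
gripper_force: 64.2
```

Run:
```python
from h import *
o=r.get_obs(); print(o["tcp_pos"],o["contact_force"],o["moment"],o["clock"],o["joints"],R.from_rotvec(o["orientation"]).as_matrix()[:,1],o["gripper_force"])
```

```text
[ 0.52899522 -0.19908253  0.12259113] [-1.70661816 -0.1618619  -1.20257869] [0.04576661 0.32923958 0.20540068] 11.4333 [-0.24806559  0.52702917  0.65832481  1.96165135 -0.44411106  0.79901349
 -0.12521583] [ 7.06220144e-01 -7.07992226e-01  3.42543269e-04] 64.19814705848694
```

Emit:
step_arm(rows=[[0, 0, 0, 0, 0, -0.038], [0, 0, 0, 0, 0, -0.076], [0, 0, 0, 0, 0, -0.114], [0, 0, 0, 0, 0, -0.152], [0, 0, 0, 0, 0, -0.19]])

```text
clock: 11.85
tcp_pos: [0.5288, -0.1986, 0.1225]
orientation: [-3.127, -0.294, -0.0]
contact_force: [-2.1, 1.1, -0.4]
grip_width: 0.0523
gripper_force: 64.3
```

Emit:
step_arm(rows=[[0, 0, 0, 0, 0, -0.038], [0, 0, 0, 0, 0, -0.076], [0, 0, 0, 0, 0, -0.114], [0, 0, 0, 0, 0, -0.152], [0, 0, 0, 0, 0, -0.19]])

```text
clock: 12.27
tcp_pos: [0.5289, -0.1981, 0.1224]
orientation: [-3.075, 0.637, 0.001]
contact_force: [-2.6, 2.8, 2.1]
grip_width: 0.0522
gripper_force: 64.4
```

Run:
```python
from h import *
o=r.get_obs(); print(o["tcp_pos"],o["contact_force"],o["moment"],o["clock"],o["joints"],R.from_rotvec(o["orientation"]).as_matrix()[:,1],o["gripper_force"])
```

```text
[ 0.52885866 -0.19810072  0.12240957] [-2.62244507  2.83388763  2.06232555] [0.37191133 0.45924079 0.20412923] 12.2667 [-0.44413986  0.65589278  0.96803602  1.97259333 -0.70307774  0.89313358
 -1.07910694] [-0.39756678 -0.91757199 -0.0015189 ] 64.39417719841003
```

Emit:
step_arm(rows=[[0, 0, 0, 0, 0, -0.038], [0, 0, 0, 0, 0, -0.076], [0, 0, 0, 0, 0, -0.114], [0, 0, 0, 0, 0, -0.152], [0, 0, 0, 0, 0, -0.19]])

```text
clock: 12.68
tcp_pos: [0.5301, -0.1991, 0.1226]
orientation: [2.755, -1.508, 0.003]
contact_force: [-0.2, 1.1, -3.1]
grip_width: 0.0521
gripper_force: 64.7
```

Run:
```python
from h import *
o=r.get_obs(); print(o["tcp_pos"],o["contact_force"],o["moment"],o["clock"],o["joints"],R.from_rotvec(o["orientation"]).as_matrix()[:,1],o["gripper_force"])
```

```text
[ 0.53012375 -0.1991383   0.12259324] [-0.22672726  1.12264138 -3.05348847] [0.55034771 0.41173787 1.45470729] 12.6833 [-0.51495656  0.74849071  1.10947259  1.97433237 -0.83243656  0.96634912
 -1.55636705] [-8.42465585e-01 -5.38750127e-01 -1.95301462e-04] 64.69680547714233
```

Emit:
step_arm(rows=[[0, 0, 0, 0, 0, -0.02], [0, 0, 0, 0, 0, -0.04], [0, 0, 0, 0, 0, -0.05]])

```text
clock: 12.93
tcp_pos: [0.5298, -0.1987, 0.1225]
orientation: [2.631, -1.716, 0.001]
contact_force: [-0.5, -1.1, 0.7]
grip_width: 0.0521
gripper_force: 64.9
```

Run:
```python
from h import *
o=r.get_obs(); print(o["tcp_pos"],o["contact_force"],o["moment"],o["clock"],o["joints"],R.from_rotvec(o["orientation"]).as_matrix()[:,1],o["gripper_force"])
```

```text
[ 0.52981901 -0.19866058  0.12250507] [-0.54612478 -1.05613101  0.69311461] [-0.33238419  0.06044573  1.62661135] 12.9333 [-0.52984183  0.77490057  1.14365171  1.97488367 -0.86431993  0.99074203
 -1.68241778] [-9.15137823e-01 -4.03141038e-01  2.60596904e-04] 64.93766784667969
```

Emit:
step_arm(rows=[[0, 0, 0, 0, 0, 0.01], [0, 0, 0, 0, 0, 0.01], [0, 0, 0, 0, 0, 0.01], [0, 0, 0, 0, 0, 0.01], [0, 0, 0.05, 0, 0, 0.01]], jaw=0.2)

```text
clock: 13.35
tcp_pos: [0.5269, -0.1971, 0.1486]
orientation: [2.655, -1.677, -0.011]
contact_force: [-0.2, 0.7, -0.5]
grip_width: 0.0686
gripper_force: 0.0
```

Emit:
step_arm(rows=[[0, 0, 0.06, 0, 0, 0.03], [0, 0, 0.08, 0, 0, 0.07], [0.015, 0.08, 0.08, 0, 0, 0.11], [0.03, 0.14, 0.08, 0, 0, 0.15], [0.04, 0.2, 0.08, 0, 0, 0.19]])

```text
clock: 13.77
tcp_pos: [0.5536, -0.0777, 0.2007]
orientation: [-3.032, 0.82, -0.002]
contact_force: [1.2, 0.1, -1.0]
grip_width: 0.0682
gripper_force: 0.0
```

Emit:
step_arm(rows=[[0.008, 0.06, 0, 0, 0, 0.035], [0.008, 0.06, 0, 0, 0, 0.07], [0.008, 0.06, 0, 0, 0, 0.109], [0.008, 0.06, 0, 0, 0, 0.109], [0.008, 0.06, 0, 0, 0, 0.109]], jaw=0.45)

```text
clock: 14.18
tcp_pos: [0.5577, -0.0431, 0.2003]
orientation: [-3.126, 0.304, -0.001]
contact_force: [-0.2, 0.1, 0.2]
grip_width: 0.0472
gripper_force: 0.0
```

Run:
```python
from h import *
o=r.get_obs(); Y=R.from_rotvec(o["orientation"]).as_matrix()[:,1]; print(o["tcp_pos"],o["contact_force"],o["clock"],o["joints"],np.degrees(np.arctan2(Y[1],Y[0])),o["grip_width"])
out=[]
for c in("scene","top"):
    u,v=proj(c,[.54,-.14,.11]).astype(int); im=cv2.cvtColor(eyes.grab_frame(c),cv2.COLOR_RGB2BGR)[v-45:v+45,u-50:u+50]
    out.append(cv2.resize(im,(400,360),interpolation=cv2.INTER_CUBIC))
cv2.imwrite("pics/g.png",np.hstack(out))
```

```text
[ 0.55772004 -0.04314763  0.20030853] [-0.17121482  0.07092527  0.24039375] 14.1833 [-0.81280571  0.5468214   1.07456764  1.92854236 -0.57128069  1.01100348
 -1.24315461] -101.12387351658056 0.04716722230840239
```

View pics/g.png

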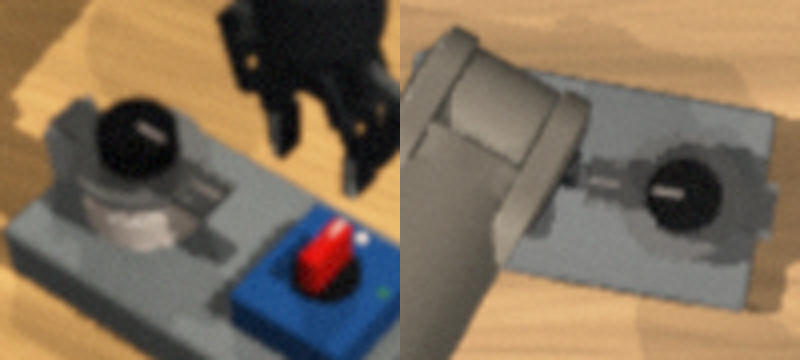

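Run:
```python
from h import *
for cam in("top","scene"):
    g=eyes.grab_frame(cam).astype(float).mean(2)
    # cap top plane z=.131, sample disc r<25mm in world; tab plane z=.103
    mx=np.array([.9836,-.1805,0]);my=np.array([.1805,.9836,0]);c=np.array([.529,-.198,0])
    for nm,z,A,B in(("cap",.131,(-20,20),(3,24)),("tab",.103,(-14,14),(48,70))):
        a,b=np.meshgrid(np.arange(*A,1.),np.arange(*B,1.))
        P=[proj(cam,c+x*mx/1e3+y*my/1e3+[0,0,z]) for x,y in zip(a.ravel(),b.ravel())]
        m=np.array(P,np.float32); v=cv2.remap(g.astype(np.float32),m[:,0].reshape(a.shape),m[:,1].reshape(a.shape),cv2.INTER_LINEAR)
        w=np.clip(v-np.median(v,axis=1,keepdims=True)-15,0,None)
        q=[(float(bb),float((a[0]*r_).sum()/r_.sum())) for bb,r_ in zip(b[:,0],w) if r_.sum()>30]
        print(cam,nm,[(int(y),round(x,1)) for y,x in q][::2],np.polyfit(*np.array(q).T,1) if len(q)>2 else "")
```

```text
top cap [(3, 1.0), (5, 0.7), (7, 0.9), (9, 0.9), (11, 0.9), (13, 0.8), (15, 0.5), (17, 0.3), (19, -0.6), (21, -2.4), (23, -6.9)] [-0.23525439  2.86287493]
top tab [(51, -1.1), (53, -1.0), (55, -0.9), (57, -3.5), (59, -6.4), (61, -5.3), (63, -2.5), (65, -1.3), (67, -1.2)] [-0.04642426  0.15417762]
scene cap [(3, -1.6), (5, -1.1), (7, -0.8), (9, -0.6), (11, -0.5), (13, -0.4), (15, -0.6), (17, -1.0), (19, -2.0), (21, -3.4), (23, -6.2)] [-0.15359825  0.47379619]
scene tab [(59, -1.3), (61, -1.9), (66, -1.3), (68, -1.5)] [ 0.00803691 -2.17144789]
```

Emit:
step_arm(rows=[[0, 0.002, -0.035, 0, 0, 0], [0, 0.002, -0.07, 0, 0, 0], [0, 0.002, -0.105, 0, 0, 0], [0, 0.002, -0.138, 0, 0, 0], [0, 0.002, -0.138, 0, 0, 0]])

```text
clock: 14.8
tcp_pos: [0.5555, -0.0417, 0.114]
orientation: [3.126, -0.301, -0.009]
contact_force: [-0.0, 0.5, -0.3]
grip_width: 0.0469
gripper_force: 0.0
```

Emit:
step_arm(rows=[[0, 0, 0, 0, 0, 0], [0, 0, 0, 0, 0, 0], [0, 0, 0, 0, 0, 0], [0, 0, 0, 0, 0, 0], [0, 0, 0, 0, 0, 0]], jaw=1, squeeze=40)

```text
clock: 15.22
tcp_pos: [0.5588, -0.0412, 0.1186]
orientation: [-3.126, 0.297, -0.003]
contact_force: [-1.4, 2.8, 7.3]
grip_width: 0.014
gripper_force: 41.6
```

Emit:
step_arm(rows=[[0, 0, 0.003, 0, 0, -0.038], [0, 0, 0.003, 0, 0, -0.076], [0, 0, 0.003, 0, 0, -0.114], [0, 0, 0.003, 0, 0, -0.152], [0, 0, 0.003, 0, 0, -0.19]])

```text
clock: 15.63
tcp_pos: [0.5585, -0.0413, 0.1189]
orientation: [-2.898, 1.212, -0.003]
contact_force: [3.3, -0.3, -12.5]
grip_width: 0.0141
gripper_force: 42.0
```

Run:
```python
from h import *
o=r.get_obs(); Y=R.from_rotvec(o["orientation"]).as_matrix()[:,1]; print(o["tcp_pos"],o["contact_force"],o["moment"],o["joints"],np.degrees(np.arctan2(Y[1],Y[0])))
```

```text
[ 0.5584934  -0.04133125  0.11885435] [  3.30120951  -0.2948123  -12.47415312] [-0.09562162 -0.99348596  0.08352471] [-0.79791546  0.73495328  1.09338679  1.99072935 -0.8243175   0.94576271
 -1.63613917] -135.37915486015777
```

Turning as expected; continue past the click.

Emit:
step_arm(rows=[[0, 0, -0.001, 0, 0, -0.038], [0, 0, -0.001, 0, 0, -0.076], [0, 0, -0.001, 0, 0, -0.114], [0, 0, -0.001, 0, 0, -0.152], [0, 0, -0.001, 0, 0, -0.19]])

```text
clock: 16.05
tcp_pos: [0.5582, -0.0416, 0.1188]
orientation: [-2.413, 2.011, -0.002]
contact_force: [0.6, -0.5, -4.2]
grip_width: 0.0138
gripper_force: 43.0
```

Emit:
step_arm(rows=[[0, 0, 0, 0, 0, -0.02], [0, 0, 0, 0, 0, -0.035], [0, 0, 0, 0, 0, -0.035]])

```text
clock: 16.3
tcp_pos: [0.5582, -0.0416, 0.1187]
orientation: [2.305, -2.134, 0.001]
contact_force: [0.4, -0.5, -1.6]
grip_width: 0.014
gripper_force: 43.9
```

Run:
```python
from h import *
o=r.get_obs(); Y=R.from_rotvec(o["orientation"]).as_matrix()[:,1]; print(o["tcp_pos"],o["contact_force"],o["moment"],o["joints"],np.degrees(np.arctan2(Y[1],Y[0])))
```

```text
[ 0.55819245 -0.04159524  0.11874992] [ 0.4143299  -0.49467794 -1.59614676] [ 0.20775384 -0.14402886  0.48222415] [-0.8556465   0.85772964  1.24121474  1.9931754  -0.96421506  1.05612092
 -2.21470013] -175.57889518616912
```

Emit:
step_arm(rows=[[0, 0, 0, 0, 0, 0], [0, 0, 0, 0, 0, 0], [0, 0, 0, 0, 0, 0], [0, 0, 0, 0, 0, 0], [0, 0, 0, 0, 0, 0]], jaw=0.45)

```text
clock: 16.72
tcp_pos: [0.5578, -0.0419, 0.1186]
orientation: [-2.305, 2.134, -0.0]
contact_force: [-0.9, 0.7, -0.2]
grip_width: 0.047
gripper_force: 0.0
```

Emit:
step_arm(rows=[[0, 0, 0.05, 0, 0, 0], [0, 0, 0.1, 0, 0, 0], [0, 0, 0.16, 0, 0, 0], [0, 0, 0.2, 0, 0, 0], [0, 0, 0.2, 0, 0, 0]])

```text
clock: 17.13
tcp_pos: [0.5599, -0.0433, 0.2433]
orientation: [-2.301, 2.132, -0.009]
contact_force: [1.0, 0.3, 0.4]
grip_width: 0.0472
gripper_force: 0.0
```

Emit:
step_arm(rows=[[0, 0.25, 0, 0, 0, 0], [0, 0.25, 0, 0, 0, 0], [0, 0.25, 0, 0, 0, 0], [0, 0.25, 0, 0, 0, 0], [0, 0.25, 0, 0, 0, 0]])

```text
clock: 17.55
tcp_pos: [0.5579, 0.1155, 0.2369]
orientation: [2.316, -2.122, -0.004]
contact_force: [-0.7, -0.4, -1.1]
grip_width: 0.0469
gripper_force: 0.0
```

Emit:
step_arm(rows=[[0, 0, 0, 0, 0, 0], [0, 0, 0, 0, 0, 0], [0, 0, 0, 0, 0, 0], [0, 0, 0, 0, 0, 0], [0, 0, 0, 0, 0, 0]])

```text
clock: 17.97
tcp_pos: [0.5578, 0.1069, 0.2385]
orientation: [-2.303, 2.137, 0.0]
contact_force: [0.4, 0.5, -0.5]
grip_width: 0.0473
gripper_force: 0.0
```

Run:
```python
from h import *
o=r.get_obs(); print(o["tcp_pos"],o["contact_force"],o["clock"])
out=[]
for c in("scene","top"):
    u,v=proj(c,[.54,-.12,.11]).astype(int); im=cv2.cvtColor(eyes.grab_frame(c),cv2.COLOR_RGB2BGR)[v-55:v+55,u-50:u+50]
    out.append(cv2.resize(im,(400,440),interpolation=cv2.INTER_CUBIC))
cv2.imwrite("pics/i.png",np.hstack(out))
```

```text
[0.55775794 0.10687565 0.23852364] [ 0.43838926  0.50066204 -0.50808136] 17.9667
```

View pics/i.png

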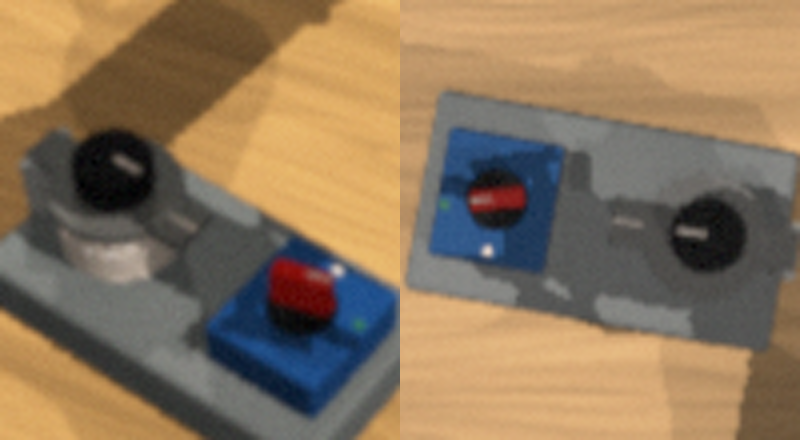

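The last picture shows the lid level on the pot. The cap's white line (690,232) is in line with the tab's (628,222), and the dial's white line (480,200) points to the green dot (445,204). Handing in.

```bash
python3 -c "
from bench import r
print(r.hand_in())"
```

```text
the job is handed in; nothing more can be done
None
```

I handed the job in at about 18 s of the 72 s allowed: in the last pictures, the copper pendant is in the pot, the lid is shut, the cap is tight and the dial is on green; no verdict was returned.

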